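Rock the connector block out of the harness test base

ROBOT

A 6-joint arm with a two-finger parallel gripper is mounted at the origin on a cart in front of the work surface, level with it; the furniture and walls round the work are solid. World frame = base frame: x ahead of the robot, y to its left, z up, the work surface at z = 0. Lengths are in m, angles in degrees, forces in N, time in s.
With the tool pointing down it reaches from about 0.35 to 0.875 m from the base axis. Payload 4.2 kg.
Tool frame: the origin (TCP) lies between the finger pads, 19 mm behind the fingertips; this is the grasp point; z points along the fingers, y is the line along which they close (so a half turn about z gives the same grasp; the last joint's range is limited). The gripper opens to 87 mm and grips with 3 to 60 N. Pads are 19 mm wide; open, the fingers measure 117 mm over their backs; the gripper's body (75 mm by 190 mm) begins 51 mm behind the grasp point.
Start: joints at [-25.863, 22.042, 0.453, 0, -68.411, -14.817], TCP at [0.474, -0.407, 0.241] pointing down, gripper open.
Joint ranges: [-179.83, 179.83], [-69.29, 118.12], [-61.27, 80.66], [-181.25, 117.63], [-171.15, -9.14], [-177.46, 177.46]. Speed limits (degrees/s): [159.86, 159.86, 180, 180, 180, 180].

INTERFACE

Orientations are given as a 3x3 rotation matrix whose columns are the frame's x, y, z axes.
In Python, from station import sense, capture, finish_job, spot_in, tip_of gives the robot as it stands. The module is installed in compiled form; this text tells all that it offers.
- The arm moves only by the tool servo_tool, never from a script. Its arguments are lists of equal length, an entry for each row: "slide": the shift along the tool's x, y, z in m, a list of three; "spin": the turn about the tool's z in degrees; "grip": the closure, from 0 (fully open) to 1 (shut). A call has exactly 5 rows; each row is the pose to reach, as a shift and turn from the pose commanded when the call began, along the tool's axes at that moment; what a row does not reach only later rows make up. A row lasts 1/12 s, in which the tool goes at most 41.7 mm and 7.16 degrees, less where a joint would pass 70% of its speed; a pose out of reach is approached as far as the arm can. A call with a gripper value outside its range is refused whole. The fingers move at their own pace and stop on an object; the grip force is fixed at half the most. Time passes only in rows, so rows that repeat a pose let the fingers close, or fill a call up. It gives the time, the measured TCP pose, the force, the opening and the grip force at its end, in the units of the state.
- sense(): the state, without advancing time (a new reading comes with each control period).
- capture(name): name is "scene" or "top" or "wrist"; returns a dict with "pixels" (420x560x3 uint8, blue, green, red), "depth" (420x560 float32, m along the optical axis (not along the pixel's ray), 0 where there is no reading), "fx", "fy", "cx", "cy" (pixels), "R" (3x3) and "t" (3): a world point X has camera coordinates R X + t; the wrist camera has in their place "hand_eye" (4x4, takes a point from camera to tool coordinates, whose origin is the TCP and whose axes are the flange's). Camera axes: x right, y down, z forward; pixel columns grow to the right and rows downward; lengths in m; the calibration is good to about 2 mm. The wrist camera is an equidistant fisheye: a pixel r from the principal point sees the ray r / f radians off the axis. A picture is of the moment at which its call begins: read the wrist's pose just before it.
- finish_job(): hands the job in; it is judged then, once.
Trained networks look in the newest picture that a camera, given by its name, has taken for a name from the list of things; names that differ only in an ending like _2 or _b are one class to them, and where a whole thing is asked for, a point or a joint stands for the part that bears it (a point fixed in the world has none). Each returns a list of dicts, best first, with "conf" (0 to 1); they miss things now and then, are a little off and sometimes report something else, mostly with a low value. They report only what shows in the picture. A call takes as long as a camera call.
- spot_in(thing, camera): "point" ([x, y, z] in m, in world coordinates, good to about 4 mm: the middle of the surface that is visible of it).
- tip_of(thing, camera): "point" ([x, y, z] in m, in world coordinates, good to about 4 mm: a listed point, or the origin of a listed thing).
The state is a dict: "time_s": time; "joints": joint angles; "joint_velocities": joint speeds; "effort": joint torques, N m; "tcp_pos": TCP position; "ee_rot": TCP orientation; "wrist_force": force on the tool from outside, world axes, zero at the start; "moment": the same for the moment, N m; "gripper_width": opening from 0.0 (shut) to 1.0 (fully open); "gripper_force": force on a finger pad.
Only numpy, scipy, OpenCV 4.12 (cv2) and the standard library are available. Lean on these libraries where they do the work, as an engineer would, in place of code of your own. Each camera call takes 0.05 s, during which the arm holds its last target. There are 200 camera calls.

TASK

The connector block in the harness test base has to come out for a changeover. Turn the keeper a quarter turn off the block's shoulder, then rock the block free, first one side up over its ball catch and then the other, and finish while still holding it level, just clear above its pocket. The base only stands on the mat by its own weight and a straight pull would bring it along, so keep it standing flat in its place, and leave the other things on the bench where they are.

Things in the scene. Friction and masses are not known exactly. Their poses are not given: they have to be found in the camera images.
- test_base: Steel and aluminium test base, 2 kg, loose on the dark green mat on four rubber feet; not gripped itself. Origin: on the mat under the centre of its pocket; z up, y along its length (plate from y -80 to +80 mm, x -64 to +46 mm, top 17 mm above the mat). The keeper is on its -x side, which faces roughly towards the robot.
- pocket_mouth (a point): Centre of the pocket at the top of its walls, 30 mm above the mat. Pocket 51.6 mm (x) x 45.8 mm (y), 13 mm deep, floor 17 mm above the mat. With one lower y edge of the block left on the floor as pivot, the block's other side can be rocked up by about 0.165 rad (7 mm).
- left_catch (a point): Spring ball catch in the middle of the pocket's +y wall: centre of its 10 mm ball, 8 mm above the pocket floor, ball 4 mm proud, sitting in a groove of the block's side. It holds this side down with about 13 N until this side has been lifted 5 mm; then the ball rides nearly freely on the foot until this side is 13 mm up. Lowered below 5 mm it snaps in again.
- right_catch (a point): The same catch in the pocket's -y wall, holding the block's -y side. Both together hold 26 N, more than the 20 N that the base weighs.
- connector_block: Black plastic block, 0.17 kg, in the base's pocket, axes as the base's. Origin: centre of its underside (on the pocket floor at the start). Foot 50 (x) x 44 (y) x 17.5 mm; on it a flat-sided head 30 (x) x 26 mm (y) up to 53 mm, gripped on its +y and -y faces; on top a dark harness plug, 69 mm in all. (The spare with a light coax adapter in the grey tray stays there.)
- block_grip (a point): Centre of the block's head, 40 mm above the block's origin, a good height for the tool point.
- block_left_foot (a point): Middle of the block's lower +y edge, 22 mm from its origin. On the pocket floor at the start.
- block_right_foot (a point): Middle of the block's lower -y edge, 22 mm from its origin. On the pocket floor at the start.
- keeper (a joint): Angle of the steel keeper (a turn button on the base), rad, counter-clockwise seen from above. Near 0 its bar lies along the base's x, 6 mm over the block's front shoulder, and the block cannot rise; a quarter turn (about 1.45; over 1.2 is clear, stop at 1.65) lays it along the base's y, clear. It turns stiffly (0.03 N m) and stays where it is left. Starts at 0 to 0.15.
- keeper_grip (a point): Middle of the keeper's upright fin, on its pivot axis, 50 mm above the mat and 42 mm in front (-x) of the pocket's centre. Fin 9 mm thick, 28 mm long in the direction of the bar, from 41 to 60 mm above the mat; it is pinched across its thickness from above. The bar under it is 46 x 16 x 6 mm.
- side_cutters: Red-handled side cutters, 156 mm, bystander. Origin: centre of its underside.
- flux_bottle: Flux bottle with red cap and needle, 42 mm across, 125 mm tall, bystander. Origin: centre of its underside.
- solder_spool: Blue solder spool, 60 mm across, 31 mm high, bystander. Origin: centre of its underside.
- loose_plug: Loose black harness plug, 30 x 32 x 20 mm, bystander. Origin: centre of its underside.
- screwdriver_red: Screwdriver with red handle, 167 mm, bystander. Origin: centre of its underside.
- hex_key: Black hex key, 68 x 28 mm, bystander. Origin: centre of its underside.
- tape_roll: Yellow tape roll, 56 mm across, 18 mm high, bystander. Origin: centre of its underside.

How it is judged:
By the outcome, as a careful person would: the job done as asked, in the order asked, and still so for the second after the job is handed in, while the arm keeps its last pose, push and grip.
It also fails if it takes over 51 s, if anything falls off the work surface, if the arm or the gripper's body presses on something with over 40 N, if the wrist force passes 120 N, or if a joint passes its speed limit or range.

## Working session

There is one attempt and no reset: what is moved stays moved. The work goes in short steps, Python scripts to look and compute and a tool call to move; the robot and the scene stay as the last step left them, time stands still between calls to the robot, and variables do not carry over. Pictures are saved under pics/ and viewed, at most 10 in all, crops included, and the job is handed in when it is done.

Besides the shell and the picture viewer there is one more tool, called after "Call:" by a JSON object that holds its "name" and its "arguments". servo_tool: Moves the arm, as the interface text tells. Its arguments: {"type":"object","properties":{"slide":{"type":"array"},"spin":{"type":"array"},"grip":{"type":"array"}},"required":["slide","spin","grip"]}

```bash
mkdir -p pics; python3 - <<'E'
from station import *
import cv2,numpy as np
s=sense();print(s['time_s'],s['tcp_pos'],np.round(s['ee_rot'],3).tolist(),s['gripper_width'])
for c in ('top','scene'):
    p=capture(c);cv2.imwrite(f'pics/{c}0.png',p['pixels'])
    for n in ('pocket_mouth','left_catch','right_catch','block_grip','keeper_grip','connector_block','test_base','block_left_foot','block_right_foot'):
        r=tip_of(n,c);print(c,n,[(np.round(d['point'],4).tolist(),round(d['conf'],2)) for d in r[:2]])
E
```

```text
0.0 [ 0.47355586 -0.40702491  0.24015139] [[-0.652, -0.758, -0.002], [-0.758, 0.652, 0.001], [0.0, 0.002, -1.0]] 1.0019676801002557
top pocket_mouth []
top left_catch []
top right_catch []
top block_grip [([0.7028, -0.2493, -0.0008], 0.35)]
top keeper_grip []
top connector_block []
top test_base []
top block_left_foot []
top block_right_foot []
scene pocket_mouth [([0.5514, -0.2518, 0.0288], 0.9)]
scene left_catch [([0.5666, -0.2295, 0.0239], 0.55)]
scene right_catch [([0.5364, -0.2696, 0.0253], 0.66)]
scene block_grip [([0.5508, -0.2498, 0.0547], 0.73), ([0.3902, -0.1108, 0.0009], 0.51)]
scene keeper_grip [([0.5156, -0.2288, 0.0518], 0.78)]
scene connector_block [([0.549, -0.2511, 0.0172], 0.85), ([0.5491, -0.2487, 0.0312], 0.3)]
scene test_base [([0.5501, -0.2541, 0.0003], 0.77)]
scene block_left_foot [([0.5601, -0.2318, 0.0176], 0.96)]
scene block_right_foot [([0.5387, -0.2671, 0.0183], 0.79)]
```

View pics/top0.png

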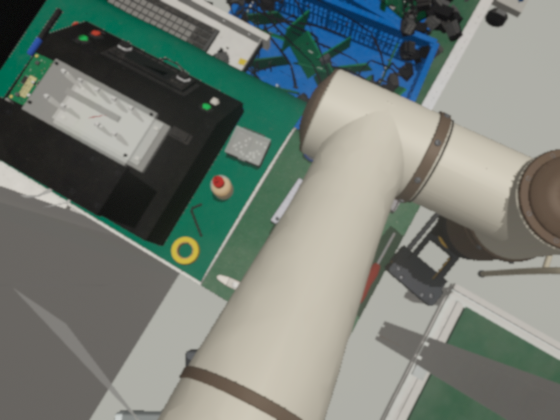

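View pics/scene0.png

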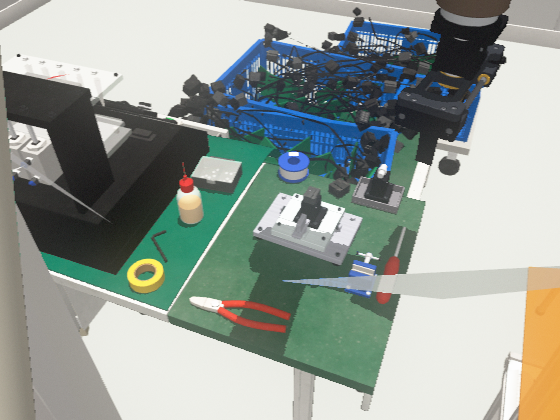

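The scene picture shows the base at about (310,225) with the block's dark plug at (312,200) and the keeper in front of it. The arm hides the base in the top picture. The base's y axis points about 57° in world. I'll move above the keeper and look with the wrist camera.

Call:
{"name": "servo_tool", "arguments": {"slide": [[-0.033,0.017,0.008],[-0.065,0.034,0.016],[-0.097,0.051,0.024],[-0.13,0.068,0.032],[-0.162,0.085,0.04]], "spin": [7,14,21,28,35], "grip": [0,0,0,0,0]}}

```text
time_s: 1.42
tcp_pos: [0.5149, -0.2299, 0.2016]
ee_rot: [[-0.968, -0.252, 0.001], [-0.252, 0.968, -0.0], [-0.001, -0.0, -1.0]]
wrist_force: [0.5, 1.2, -1.2]
gripper_width: 1.003
gripper_force: 0.0
```

Call:
{"name": "servo_tool", "arguments": {"slide": [[0,0,0],[0,0,0],[0,0,0],[0,0,0],[0,0,0]], "spin": [7,14,21,28,35], "grip": [0,0,0,0,0]}}

```text
time_s: 1.83
tcp_pos: [0.5148, -0.2311, 0.2018]
ee_rot: [[-0.937, 0.348, 0.0], [0.348, 0.937, -0.0], [-0.0, -0.0, -1.0]]
wrist_force: [-0.1, 0.5, 0.1]
gripper_width: 1.0
gripper_force: 0.0
```

```bash
cat > h.py <<'E'
from station import *
import cv2,numpy as np
N=('pocket_mouth','left_catch','right_catch','block_grip','keeper_grip','connector_block','test_base','block_left_foot','block_right_foot')
def look(c,f=None,names=N):
    p=capture(c)
    if f: cv2.imwrite(f'pics/{f}.png',p['pixels'])
    for n in names:
        print(c,n,[(np.round(d['point'],4).tolist(),round(d['conf'],2)) for d in tip_of(n,c)[:2]])
    return p
def st():
    s=sense();R=np.array(s['ee_rot'])
    print(round(s['time_s'],2),'tcp',np.round(s['tcp_pos'],4),'yaw y',round(float(np.degrees(np.arctan2(R[1,1],R[0,1]))),2),'z',np.round(R[:,2],4),'F',np.round(s['wrist_force'],1),'M',np.round(s['moment'],2),'w',round(s['gripper_width']*87,1),'gf',np.round(s['gripper_force'],1),'j6',round(s['joints'][5],1))
    return s
E
python3 - <<'E'
from h import *
st();p=look('wrist','w1');print(p['hand_eye'],p['fx'],p['cx'],p['cy']);look('scene','s1')
look('top','t1')
E
```

```text
1.83 tcp [ 0.5148 -0.2311  0.2018] yaw y 69.62 z [ 1.e-04 -1.e-04 -1.e+00] F [-0.1  0.5  0.1] M [-0.09 -0.06  0.02] w 87.0 gf 0.0 j6 -102.7
wrist pocket_mouth []
wrist left_catch [([0.5667, -0.2291, 0.0229], 0.93)]
wrist right_catch [([0.5384, -0.2785, 0.0286], 0.71), ([0.6999, -0.2497, -0.0024], 0.36)]
wrist block_grip [([0.5477, -0.2475, 0.0571], 0.75)]
wrist keeper_grip [([0.5154, -0.2309, 0.053], 0.74), ([0.5375, -0.2783, 0.027], 0.68)]
wrist connector_block [([0.5518, -0.2486, 0.0143], 0.69)]
wrist test_base [([0.549, -0.251, 0.0006], 0.8)]
wrist block_left_foot [([0.5605, -0.2311, 0.019], 0.62)]
wrist block_right_foot [([0.5345, -0.2675, 0.0174], 0.7), ([0.5588, -0.2292, 0.0177], 0.49)]
[[ 6.89908061e-04 -9.68241158e-01 -2.50017166e-01  6.86454976e-02]
 [ 9.99999579e-01  5.16859885e-04  7.57798994e-04  1.26225831e-03]
 [-6.04508332e-04 -2.50017584e-01  9.68241108e-01 -1.43224602e-01]
 [ 0.00000000e+00  0.00000000e+00  0.00000000e+00  1.00000000e+00]] 325.19226210127806 284.28664663514746 213.48024368711955
scene pocket_mouth [([0.5541, -0.2496, 0.0285], 0.9), ([0.6362, -0.3235, -0.0015], 0.42)]
scene left_catch [([0.5636, -0.2324, 0.0261], 0.89), ([0.7033, -0.2508, -0.0032], 0.44)]
scene right_catch [([0.5366, -0.2697, 0.0214], 0.84)]
scene block_grip [([0.5496, -0.2503, 0.0566], 0.72)]
scene keeper_grip [([0.5179, -0.2277, 0.0527], 0.62)]
scene connector_block [([0.6376, -0.321, -0.0008], 0.68)]
scene test_base [([0.5506, -0.2529, 0.003], 0.89)]
scene block_left_foot [([0.5621, -0.2304, 0.016], 0.96)]
scene block_right_foot [([0.5389, -0.2697, 0.018], 0.98), ([0.5512, -0.2501, 0.0289], 0.15)]
top pocket_mouth []
top left_catch []
top right_catch []
top block_grip []
top keeper_grip [([0.5145, -0.2265, 0.0495], 0.4)]
top connector_block []
top test_base []
top block_left_foot []
top block_right_foot [([0.3908, -0.1104, -0.0037], 0.18)]
```

View pics/w1.png

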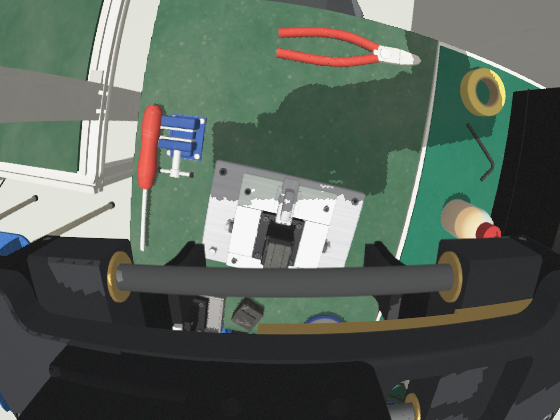

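The wrist picture shows the base plate (corners at about (217,162) and (364,195)), the keeper fin at (287,200) and the block's dark plug at (278,250). I'll fit the fin, plug and plate precisely from depth.

```bash
cat >> h.py <<'E'
def cloud():
    s=sense();p=capture('wrist');d=p['depth'];v,u=np.mgrid[:420,:560]
    a=(u-p['cx'])/p['fx'];b=(v-p['cy'])/p['fy'];r=np.hypot(a,b)+1e-9
    k=np.tan(r)/r; P=np.stack([a*k*d,b*k*d,d,np.ones_like(d)],-1).reshape(-1,4)
    ok=(d.ravel()>0.03)&(r.ravel()<1.3)
    T=np.eye(4);T[:3,:3]=s['ee_rot'];T[:3,3]=s['tcp_pos']
    return (P[ok]@(T@np.array(p['hand_eye'])).T)[:,:3],p['pixels'].reshape(-1,3)[ok]
c0=np.array([.5503,-.2508]);a0=np.radians(57)
Y=np.array([np.cos(a0),np.sin(a0)]);X=np.array([Y[1],-Y[0]])
def base(P): q=P[:,:2]-c0; return np.stack([q@X,q@Y,P[:,2]],-1)
E
python3 - <<'E'
from h import *
P,C=cloud();B=base(P)
def rect(m,n):
    q=B[m]
    if len(q)<8: print(n,len(q));return
    r=cv2.minAreaRect((q[:,:2]*1000).astype(np.float32));print(n,len(q),np.round(r[0],1),np.round(r[1],1),round(r[2],1),'min',np.round(q.min(0)*1000,1),'max',np.round(q.max(0)*1000,1))
x,y,z=B.T
rect((abs(x+.042)<.022)&(abs(y)<.03)&(z>.053)&(z<.066),'fin')
rect((abs(x+.042)<.03)&(abs(y)<.03)&(z>.036)&(z<.047),'bar')
rect((abs(x)<.022)&(abs(y)<.03)&(z>.078)&(z<.1),'plugtop')
rect((abs(x)<.022)&(abs(y)<.03)&(z>.064)&(z<.074),'headtop')
rect((abs(x)<.08)&(abs(y)<.1)&(z>.012)&(z<.021),'plate')
n=(abs(x)<.08)&(abs(y)<.06)
print(np.histogram(z[n]*1000,bins=range(-4,100,4)))
img=np.zeros((480,480,3),np.uint8)
m=(abs(x)<.1)&(abs(y)<.1)&(z<.12)
o=np.argsort(z[m]);q=B[m][o];cc=C[m][o]
for a,c in zip(q,cc):
    pt=(int(240-a[1]*2400),int(240-a[0]*2400));cv2.circle(img,pt,2,c.tolist(),-1)
cv2.imwrite('pics/rect1.png',img)
E
```

```text
fin 303 [-42.8   1.1] [27.8  9. ] 1.2 min [-56.7  -3.6  53.2] max [-28.9   5.7  61.6]
bar 584 [-40.3  -0. ] [51.2 38.4] 2.2 min [-66.  -18.5  36.1] max [-14.3  19.9  46.8]
plugtop 610 [-3.2  1.1] [25.  22.1] 2.5 min [-15.7 -10.2  78.2] max [ 9.6 11.9 87.5]
headtop 257 [-1.2  0.8] [29.6 26.3] 0.3 min [-16.  -12.3  64.1] max [13.7 14.  74. ]
plate 5264 [-10.2   0.7] [110.3 160.9] 0.1 min [-65.3 -79.7  12.1] max [45.  81.1 21. ]
(array([1205,  574,   22,   56,  566, 1618,   57,  211, 4989, 1059,  164,
        423,   45,   50,   41,  276,  103,   72,  166,   40,   39,  317,
        271,    0,    0]), array([-4,  0,  4,  8, 12, 16, 20, 24, 28, 32, 36, 40, 44, 48, 52, 56, 60,
       64, 68, 72, 76, 80, 84, 88, 92, 96]))
```

View pics/rect1.png

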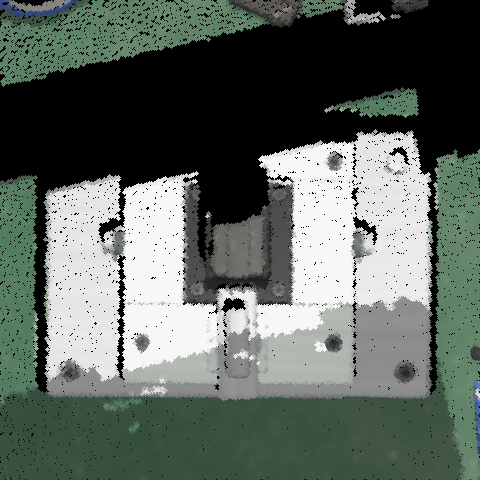

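Clear: pocket centre at (0.5500, -0.2495), yaw 57.1°, keeper at about 0.02 rad, fin top at 60–61 mm. The plug is 22 mm wide in y, narrower than the head. Next I descend on the fin with the fingertips just above the bar.

Call:
{"name": "servo_tool", "arguments": {"slide": [[0.0016,0.0042,0.03],[0.0016,0.0042,0.06],[0.0016,0.0042,0.09],[0.0016,0.0042,0.11],[0.0016,0.0042,0.12]], "spin": [5.7,11.4,11.4,11.4,11.4], "grip": [0.6,0.6,0.6,0.6,0.6]}}

```text
time_s: 3.8
tcp_pos: [0.5129, -0.2264, 0.0788]
ee_rot: [[-0.853, 0.522, -0.005], [0.522, 0.853, 0.001], [0.005, -0.002, -1.0]]
wrist_force: [0.2, -0.2, -0.1]
gripper_width: 0.706
gripper_force: 0.0
```

Call:
{"name": "servo_tool", "arguments": {"slide": [[0,0,0.012],[0,0,0.0195],[0,0,0.0195],[0,0,0.0195],[0,0,0.0195]], "spin": [0,0,0,0,0], "grip": [0.6,0.6,0.6,0.6,0.6]}}

```text
time_s: 4.22
tcp_pos: [0.5155, -0.227, 0.0633]
ee_rot: [[-0.853, 0.522, 0.002], [0.522, 0.853, -0.001], [-0.002, 0.001, -1.0]]
wrist_force: [0.9, 0.1, -0.0]
gripper_width: 0.413
gripper_force: 0.0
```

```bash
python3 - <<'E'
from h import *
st()
E
```

```text
4.22 tcp [ 0.5155 -0.227   0.0633] yaw y 58.55 z [ 2.e-03 -5.e-04 -1.e+00] F [ 0.9  0.1 -0. ] M [-0.08 -0.05  0.03] w 35.9 gf 0.0 j6 -114.2
```

Call:
{"name": "servo_tool", "arguments": {"slide": [[0,0,0],[0,0,0],[0,0,0],[0,0,0],[0,0,0]], "spin": [0,0,0,0,0], "grip": [1,1,1,1,1]}}

```text
time_s: 4.63
tcp_pos: [0.5143, -0.2273, 0.0625]
ee_rot: [[-0.853, 0.522, -0.001], [0.522, 0.853, -0.001], [0.0, -0.001, -1.0]]
wrist_force: [-5.2, -15.3, -0.5]
gripper_width: 0.106
gripper_force: 7.6
```

Call:
{"name": "servo_tool", "arguments": {"slide": [[0,0,0],[0,0,0],[0,0,0],[0,0,0],[0,0,0]], "spin": [0,0,0,-4,-8], "grip": [1,1,1,1,1]}}

```text
time_s: 5.05
tcp_pos: [0.5141, -0.2278, 0.0625]
ee_rot: [[-0.919, 0.395, -0.001], [0.395, 0.919, -0.001], [0.001, -0.001, -1.0]]
wrist_force: [-3.2, -5.7, 1.8]
gripper_width: 0.101
gripper_force: 30.0
```

```bash
python3 - <<'E'
from h import *
st()
E
```

```text
5.05 tcp [ 0.5141 -0.2278  0.0625] yaw y 66.72 z [-0.0011 -0.0011 -1.    ] F [-3.2 -5.7  1.8] M [-1.89  0.51  0.01] w 8.7 gf 30.0 j6 -106.0
```

Call:
{"name": "servo_tool", "arguments": {"slide": [[0,-0.0008,0],[0,-0.0008,0],[0,-0.0008,0],[0,-0.0008,0],[0,-0.0008,0]], "spin": [-7,-14,-21,-28,-35], "grip": [1,1,1,1,1]}}

```text
time_s: 5.47
tcp_pos: [0.514, -0.2286, 0.0626]
ee_rot: [[-0.979, -0.206, -0.001], [-0.206, 0.979, -0.001], [0.001, -0.001, -1.0]]
wrist_force: [-1.0, -5.9, 0.9]
gripper_width: 0.1
gripper_force: 30.0
```

Call:
{"name": "servo_tool", "arguments": {"slide": [[0,0,0],[0,0,0],[0,0,0],[0,0,0],[0,0,0]], "spin": [-7,-14,-21,-28,-35], "grip": [1,1,1,1,1]}}

```text
time_s: 5.88
tcp_pos: [0.5143, -0.2292, 0.0625]
ee_rot: [[-0.683, -0.73, 0.0], [-0.73, 0.683, -0.002], [0.001, -0.002, -1.0]]
wrist_force: [-1.3, -9.6, -0.1]
gripper_width: 0.1
gripper_force: 30.0
```

Call:
{"name": "servo_tool", "arguments": {"slide": [[0,0,0],[0,0,0],[0,0,0],[0,0,0],[0,0,0]], "spin": [-5,-5,-5,-5,-5], "grip": [1,1,1,1,1]}}

```text
time_s: 6.3
tcp_pos: [0.5144, -0.2293, 0.0625]
ee_rot: [[-0.622, -0.783, 0.0], [-0.783, 0.622, -0.002], [0.001, -0.002, -1.0]]
wrist_force: [-1.6, -8.5, -0.5]
gripper_width: 0.099
gripper_force: 30.0
```

```bash
python3 - <<'E'
from h import *
st()
E
```

```text
6.3 tcp [ 0.5144 -0.2293  0.0625] yaw y 141.56 z [ 3.0e-04 -2.1e-03 -1.0e+00] F [-1.6 -8.5 -0.5] M [-2.67  0.33  0.01] w 8.6 gf 30.0 j6 -31.1
```

Call:
{"name": "servo_tool", "arguments": {"slide": [[0,0,0],[0,0,0],[0,0,0],[0,0,0],[0,0,0]], "spin": [0,0,0,0,0], "grip": [0.83,0.83,0.83,0.83,0.83]}}

```text
time_s: 6.72
tcp_pos: [0.5144, -0.2272, 0.0622]
ee_rot: [[-0.622, -0.783, 0.0], [-0.783, 0.622, 0.0], [-0.0, 0.0, -1.0]]
wrist_force: [-0.4, 0.4, -0.4]
gripper_width: 0.167
gripper_force: 0.0
```

Call:
{"name": "servo_tool", "arguments": {"slide": [[0,0,-0.025],[0,0,-0.05],[0,0,-0.08],[0,0,-0.11],[0,0,-0.135]], "spin": [0,0,0,7,14], "grip": [0.83,0.83,0.8,0.5,0.5]}}

```text
time_s: 7.13
tcp_pos: [0.5147, -0.2274, 0.1995]
ee_rot: [[-0.796, -0.605, 0.002], [-0.605, 0.796, -0.0], [-0.001, -0.001, -1.0]]
wrist_force: [0.1, 0.2, -0.5]
gripper_width: 0.274
gripper_force: 0.0
```

Call:
{"name": "servo_tool", "arguments": {"slide": [[0,0,0],[0,0,0],[0,0,0],[0,0,0],[0,0,0]], "spin": [7,14,21,28,35], "grip": [0.5,0.5,0.5,0.5,0.5]}}

```text
time_s: 7.55
tcp_pos: [0.5143, -0.2272, 0.1973]
ee_rot: [[-0.999, -0.038, 0.0], [-0.038, 0.999, 0.0], [-0.0, 0.0, -1.0]]
wrist_force: [0.0, 0.0, 0.5]
gripper_width: 0.492
gripper_force: 0.0
```

```bash
cat >> h.py <<'E'
def fit(pic=None):
    P,C=cloud();B=base(P);x,y,z=B.T
    def rect(m,n):
        q=B[m]
        if len(q)<8: print(n,len(q));return
        r=cv2.minAreaRect((q[:,:2]*1000).astype(np.float32));print(n,len(q),np.round(r[0],1),np.round(r[1],1),round(r[2],1),'min',np.round(q.min(0)*1000,1),'max',np.round(q.max(0)*1000,1))
    rect((abs(x+.042)<.022)&(abs(y)<.03)&(z>.053)&(z<.066),'fin')
    rect((abs(x)<.022)&(abs(y)<.03)&(z>.078)&(z<.1),'plugtop')
    rect((abs(x)<.022)&(abs(y)<.03)&(z>.066)&(z<.073),'headtop')
    rect((abs(x)<.08)&(abs(y)<.1)&(z>.012)&(z<.021),'plate')
    return B,C
E
python3 - <<'E'
from h import *
st();fit();look('wrist','w2',())
E
```

```text
7.55 tcp [ 0.5143 -0.2272  0.1973] yaw y 92.2 z [ 2.e-04  3.e-04 -1.e+00] F [0.  0.  0.5] M [-0.05 -0.09 -0.07] w 42.8 gf 0.0 j6 -80.5
fin 327 [-43.2   1. ] [27.9  9.1] 84.0 min [-48.8 -13.   53.2] max [-37.6  15.2  61.5]
plugtop 653 [-1.5  1.2] [29.2 21.8] 5.2 min [-16.  -10.3  78.1] max [13.3 11.7 87.1]
headtop 170 [-2.1  0.6] [26.2 28.5] 88.0 min [-16.5 -12.3  66.2] max [12.6 13.6 72.9]
plate 4865 [-10.2   0.4] [160.3 110.6] 89.6 min [-66.  -79.7  12. ] max [44.6 81.  21. ]
```

View pics/w2.png

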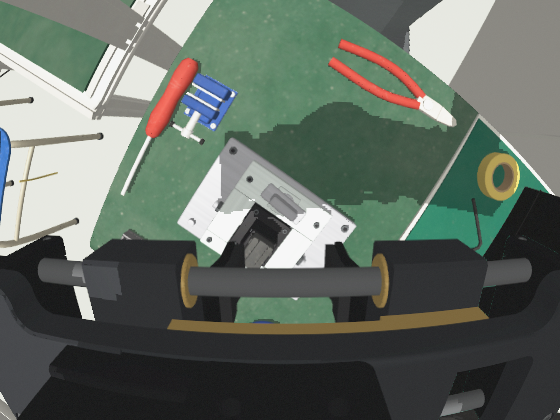

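The keeper fin now lies along the plate at (283,200), about 84° round, and the base has not moved. I'll go over the block, align, and come down with the fingers slightly wider than the head and the tips high on it.

Call:
{"name": "servo_tool", "arguments": {"slide": [[-0.007,-0.005,0.012],[-0.014,-0.01,0.024],[-0.021,-0.015,0.036],[-0.028,-0.02,0.05],[-0.0345,-0.0236,0.067]], "spin": [7,14,21,28,35.1], "grip": [0.54,0.54,0.54,0.54,0.54]}}

```text
time_s: 8.07
tcp_pos: [0.5508, -0.2499, 0.1303]
ee_rot: [[-0.842, 0.54, 0.002], [0.54, 0.842, -0.001], [-0.002, 0.001, -1.0]]
wrist_force: [-0.3, 0.6, -0.2]
gripper_width: 0.463
gripper_force: 0.0
```

Call:
{"name": "servo_tool", "arguments": {"slide": [[0,0,0],[0,0,0],[0,0,0],[0,0,0],[0,0,0]], "spin": [0,0,0,0,0], "grip": [0.54,0.54,0.54,0.54,0.54]}}

```text
time_s: 8.48
tcp_pos: [0.5501, -0.2495, 0.1316]
ee_rot: [[-0.844, 0.537, 0.002], [0.537, 0.844, -0.0], [-0.002, 0.001, -1.0]]
wrist_force: [0.4, 0.1, -0.3]
gripper_width: 0.463
gripper_force: 0.0
```

```bash
cat >> h.py <<'E'
def rel():
    s=st();q=np.array(s['tcp_pos'])[None];f=np.array(s['wrist_force'])
    print('base-frame tcp mm',np.round(base(q)[0]*1000,2),'F base',round(float(f[:2]@X),1),round(float(f[:2]@Y),1),round(float(f[2]),1))
E
python3 - <<'E'
from h import *
rel();fit()
E
```

```text
8.48 tcp [ 0.5501 -0.2495  0.1316] yaw y 57.55 z [ 2.1e-03 -5.0e-04 -1.0e+00] F [ 0.4  0.1 -0.3] M [-0.09 -0.    0.05] w 40.3 gf 0.0 j6 -113.4
base-frame tcp mm [ -0.83   0.96 131.59] F base 0.3 0.3 -0.3
fin 583 [-43.   1.] [28.1  9.3] 84.4 min [-48.7 -13.1  53. ] max [-37.6  15.1  61.4]
plugtop 1422 [-1.2  0.5] [21.5 29.4] 87.6 min [-15.9  -9.9  78. ] max [14.  11.5 87.3]
headtop 402 [-1.   0.9] [26.  30.3] 89.6 min [-16.2 -12.2  66.3] max [14.  13.8 72.9]
plate 8443 [-10.3   0.7] [160.5 109.8] 89.9 min [-65.3 -79.5  12.2] max [44.7 81.  21. ]
```

Call:
{"name": "servo_tool", "arguments": {"slide": [[0,0,0.015],[0,0,0.03],[0,0,0.045],[0,0,0.0525],[0,0,0.0525]], "spin": [0.4,0.4,0.4,0.4,0.4], "grip": [0.54,0.54,0.54,0.54,0.54]}}

```text
time_s: 8.95
tcp_pos: [0.5487, -0.2493, 0.0764]
ee_rot: [[-0.839, 0.544, -0.003], [0.544, 0.839, 0.001], [0.003, -0.001, -1.0]]
wrist_force: [-0.5, 0.2, -0.3]
gripper_width: 0.459
gripper_force: 0.0
```

Call:
{"name": "servo_tool", "arguments": {"slide": [[0,0,0],[0,0,0],[0,0,0],[0,0,0],[0,0,0]], "spin": [0,0,0,0,0], "grip": [0.66,0.66,0.66,0.66,0.66]}}

```text
time_s: 9.37
tcp_pos: [0.5502, -0.2497, 0.0785]
ee_rot: [[-0.839, 0.544, 0.001], [0.544, 0.839, -0.0], [-0.001, 0.0, -1.0]]
wrist_force: [-0.0, -0.0, 0.3]
gripper_width: 0.347
gripper_force: 0.0
```

```bash
python3 - <<'E'
from h import *
rel()
E
```

```text
9.37 tcp [ 0.5502 -0.2497  0.0785] yaw y 57.04 z [ 1.3e-03 -3.0e-04 -1.0e+00] F [-0.  -0.   0.3] M [-0.09 -0.07 -0.01] w 30.2 gf 0.0 j6 -113.9
base-frame tcp mm [-0.7   0.9  78.46] F base -0.0 -0.1 0.3
```

Call:
{"name": "servo_tool", "arguments": {"slide": [[0,-0.001,0],[0,-0.002,0],[0,-0.0025,-0.0005],[0,-0.0035,-0.001],[0,-0.0045,-0.0015]], "spin": [0,0,0,0,0], "grip": [0.66,0.66,0.66,0.66,0.66]}}

```text
time_s: 9.78
tcp_pos: [0.5474, -0.2533, 0.0792]
ee_rot: [[-0.839, 0.544, 0.0], [0.544, 0.839, 0.0], [0.0, 0.0, -1.0]]
wrist_force: [1.0, 0.8, -0.6]
gripper_width: 0.34
gripper_force: 0.9
```

```bash
python3 - <<'E'
from h import *
rel()
E
```

```text
9.78 tcp [ 0.5474 -0.2533  0.0792] yaw y 57.03 z [ 2.e-04  3.e-04 -1.e+00] F [ 1.   0.8 -0.6] M [ 0.35 -0.29  0.04] w 29.6 gf 0.9 j6 -113.5
base-frame tcp mm [-1.09 -3.66 79.22] F base 0.4 1.2 -0.6
```

Call:
{"name": "servo_tool", "arguments": {"slide": [[0,-0.001,-0.0005],[0,-0.002,-0.001],[0,-0.003,-0.0015],[0,-0.0035,-0.002],[0,-0.004,-0.0025]], "spin": [0,0,0,0,0], "grip": [0.66,0.66,0.66,0.66,0.66]}}

```text
time_s: 10.2
tcp_pos: [0.5458, -0.2557, 0.081]
ee_rot: [[-0.839, 0.544, 0.001], [0.544, 0.839, 0.001], [-0.0, 0.002, -1.0]]
wrist_force: [4.1, 5.3, -5.3]
gripper_width: 0.342
gripper_force: 3.2
```

```bash
python3 - <<'E'
from h import *
rel();fit()
E
```

```text
10.2 tcp [ 0.5458 -0.2557  0.081 ] yaw y 57.02 z [ 0.0012  0.0014 -1.    ] F [ 4.1  5.3 -5.3] M [ 1.55 -1.13  0.01] w 29.8 gf 3.2 j6 -113.1
base-frame tcp mm [-1.1  -6.54 81.02] F base 0.6 6.7 -5.3
fin 963 [-42.8   0.9] [27.9  9.5] 84.1 min [-48.6 -13.2  53.1] max [-37.5  14.9  61.5]
plugtop 1776 [-1.4 -5. ] [50.8 28.8] 87.7 min [-15.8 -29.9  78. ] max [ 13.3  20.9 100. ]
headtop 708 [-8.3 -5.4] [16.  47.3] 0.1 min [-16.3 -29.1  66. ] max [-0.3 18.2 73. ]
plate 9047 [-21.4   0.8] [ 87.6 160.8] 0.1 min [-65.2 -79.6  12.1] max [22.4 81.2 21. ]
```

Call:
{"name": "servo_tool", "arguments": {"slide": [[0,-0.001,-0.0005],[0,-0.002,-0.001],[0,-0.003,-0.0015],[0,-0.0035,-0.002],[0,-0.004,-0.0025]], "spin": [0,0,0,0,0], "grip": [0.66,0.66,0.66,0.66,0.66]}}

```text
time_s: 10.67
tcp_pos: [0.5429, -0.2604, 0.0845]
ee_rot: [[-0.839, 0.544, -0.0], [0.544, 0.839, -0.001], [0.0, -0.001, -1.0]]
wrist_force: [-0.6, -0.4, -0.2]
gripper_width: 0.335
gripper_force: 0.0
```

```bash
python3 - <<'E'
from h import *
rel()
B,C=fit();x,y,z=B.T
m=(abs(x)<.014)&(abs(y)<.022)&(z>.0845)&(z<.095)&(x<0.0);print(len(B[m]))
p=np.polyfit(y[m],z[m],1);print('plug slope',p)
for xx in (-.02,): 
  m=(abs(x-xx)<.0035)&(abs(y)<.02)&(z>.033)&(z<.048);print('shoulder',m.sum(),np.polyfit(y[m],z[m],1) if m.sum()>5 else '')
E
```

```text
10.67 tcp [ 0.5429 -0.2604  0.0845] yaw y 57.07 z [-5.e-04 -6.e-04 -1.e+00] F [-0.6 -0.4 -0.2] M [-0.13 -0.04  0.02] w 29.1 gf 0.0 j6 -112.8
base-frame tcp mm [ -0.98 -12.05  84.5 ] F base -0.3 -0.7 -0.2
fin 917 [-42.9   0.8] [27.6  9.3] 84.4 min [-48.6 -13.1  53. ] max [-37.3  14.5  61.3]
plugtop 1778 [-1.6 -6.6] [29.6 45.3] 4.3 min [-15.8 -29.9  78. ] max [14.  15.3 99.8]
headtop 507 [-11.8  -8.6] [39.8 16. ] 71.0 min [-16.2 -29.9  66. ] max [ 0.7 12.6 73. ]
plate 9112 [-20.1   0.5] [160.5  90.2] 89.7 min [-65.5 -79.6  12. ] max [24.7 81.  21. ]
691
plug slope [0.08632787 0.08930195]
shoulder 718 [0.26345641 0.04050625]
```

```bash
python3 - <<'E'
from h import *
p=look('wrist',None,());cv2.imwrite('pics/w3.png',cv2.resize(p['pixels'][140:290,170:390],None,fx=3.4,fy=3.4))
P,C=cloud();B=base(P);x,y,z=B.T
m0=(x>-.0245)&(x<-.0185)
for yy in range(-26,28,4):
  m=m0&(abs(y*1000-yy)<2);print(yy,m.sum(),np.round(np.median(z[m])*1000,1) if m.sum() else '',end=' | ')
print()
m0=(x>-.012)&(x<.0)&(z>.075)
for yy in range(-26,28,3):
  m=m0&(abs(y*1000-yy)<1.5);print(yy,m.sum(),np.round(np.median(z[m])*1000,1) if m.sum() else '',end=' | ')
E
```

```text
-26 54 29.8 | -22 78 35.2 | -18 76 36.6 | -14 58 36.7 | -10 69 37.7 | -6 67 38.9 | -2 79 40.3 | 2 66 41.1 | 6 102 42.6 | 10 501 177.6 | 14 350 177.9 | 18 288 177.8 | 22 278 177.9 | 26 266 177.8 | 
-26 182 91.2 | -23 67 85.2 | -20 50 88.1 | -17 45 89.1 | -14 48 89.8 | -11 47 88.6 | -8 51 89.0 | -5 60 86.2 | -2 94 76.7 | 1 34 76.0 | 4 177 93.5 | 7 322 114.5 | 10 125 124.1 | 13 0  | 16 0  | 19 0  | 22 2 159.3 | 25 23 159.1 |
```

View pics/w3.png

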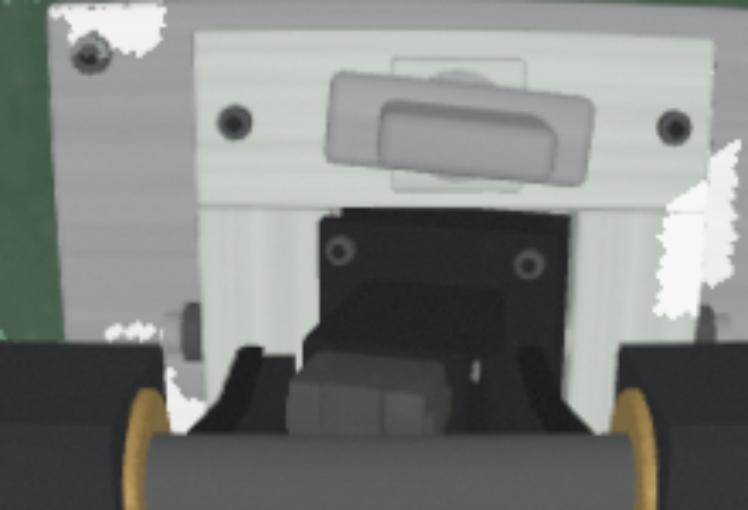

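The picture shows the block tilted with its +y (right) side up out of the pocket, and the plug leaning onto the left finger at about (330,400). The shoulder heights confirm the left catch is released, with that side about 10 mm up, and the base has not moved. Next I grip and lift gently to bring the other side over its catch.

Call:
{"name": "servo_tool", "arguments": {"slide": [[0,0,0],[0,0,0],[0,0,-0.001],[0,0,-0.002],[0,0,-0.003]], "spin": [0,0,0,0,0], "grip": [1,1,1,1,1]}}

```text
time_s: 11.23
tcp_pos: [0.543, -0.2594, 0.0865]
ee_rot: [[-0.839, 0.544, -0.0], [0.544, 0.839, 0.001], [0.001, 0.001, -1.0]]
wrist_force: [1.6, 3.4, -4.1]
gripper_width: 0.31
gripper_force: 27.9
```

```bash
cat >> h.py <<'E'
def sh():
    P,C=cloud();B=base(P);x,y,z=B.T
    m0=(x>-.0245)&(x<-.0185)&(z<.08)
    for yy in range(-30,28,4):
        m=m0&(abs(y*1000-yy)<2);print(yy,m.sum(),np.round(np.median(z[m])*1000,1) if m.sum() else '',end=' | ')
    m=(abs(abs(y)-.04)<.03)&(abs(x+.045)<.02)&(z>.01)&(z<.021)
    m=(abs(y)<.1)&(x<-.03)&(z>.0125)&(z<.021);q=B[m]
    print('\nplate',np.round(q.min(0)*1000,1),np.round(q.max(0)*1000,1),'mean z',np.round(q[:,2].mean()*1000,1), 'zfit',np.round(np.linalg.lstsq(np.c_[q[:,:2],np.ones(len(q))],q[:,2],rcond=None)[0],4))
E
python3 - <<'E'
from h import *
rel();sh()
E
```

```text
11.23 tcp [ 0.543  -0.2594  0.0865] yaw y 57.01 z [-3.0e-04  1.2e-03 -1.0e+00] F [ 1.6  3.4 -4.1] M [ 1.   -0.74  0.02] w 27.0 gf 27.9 j6 -112.8
base-frame tcp mm [ -1.45 -11.21  86.48] F base -0.5 3.7 -4.1
-30 55 29.7 | -26 62 29.5 | -22 60 36.5 | -18 71 39.5 | -14 56 38.3 | -10 68 39.6 | -6 68 40.5 | -2 59 41.8 | 2 68 42.8 | 6 67 43.8 | 10 75 44.7 | 14 79 48.2 | 18 54 46.7 | 22 38 31.4 | 26 54 29.7 | 
plate [-65.4 -79.6  12.7] [-30.  81.  21.] mean z 16.7 zfit [0.0045 0.0001 0.017 ]
```

Call:
{"name": "servo_tool", "arguments": {"slide": [[0,0,-0.0012],[0,0,-0.0024],[0,0,-0.0036],[0,0,-0.0048],[0,0,-0.006]], "spin": [0,0,0,0,0], "grip": [1,1,1,1,1]}}

```text
time_s: 11.7
tcp_pos: [0.5435, -0.2602, 0.094]
ee_rot: [[-0.839, 0.543, 0.001], [0.543, 0.839, -0.001], [-0.001, -0.0, -1.0]]
wrist_force: [0.9, 1.2, -0.8]
gripper_width: 0.311
gripper_force: 27.7
```

```bash
python3 - <<'E'
from h import *
rel();sh()
E
```

```text
11.7 tcp [ 0.5435 -0.2602  0.094 ] yaw y 57.08 z [ 9.e-04 -8.e-04 -1.e+00] F [ 0.9  1.2 -0.8] M [ 0.54 -0.45 -0.02] w 27.1 gf 27.7 j6 -112.8
base-frame tcp mm [ -0.55 -11.59  94.04] F base 0.1 1.5 -0.8
-30 54 29.7 | -26 49 29.5 | -22 90 44.2 | -18 87 45.8 | -14 74 46.3 | -10 86 47.2 | -6 74 48.1 | -2 91 49.2 | 2 88 50.0 | 6 89 51.1 | 10 96 52.2 | 14 98 54.3 | 18 73 53.2 | 22 59 22.2 | 26 53 29.8 | 
plate [-65.5 -79.4  12.7] [-30.   80.9  21. ] mean z 16.7 zfit [0.0032 0.0005 0.0169]
```

Both catches have let go (force down to the block's weight) and the base is still flat. I'll raise it clear and see if it levels.

Call:
{"name": "servo_tool", "arguments": {"slide": [[0,0,-0.002],[0,0,-0.004],[0,0,-0.006],[0,0,-0.008],[0,0,-0.01]], "spin": [0,0,0,0,0], "grip": [1,1,1,1,1]}}

```text
time_s: 12.17
tcp_pos: [0.5425, -0.2604, 0.1033]
ee_rot: [[-0.839, 0.544, -0.001], [0.544, 0.839, -0.0], [0.001, -0.001, -1.0]]
wrist_force: [-0.2, 0.3, -1.6]
gripper_width: 0.308
gripper_force: 27.9
```

```bash
python3 - <<'E'
from h import *
rel();sh();p=look('scene',None,('connector_block','block_grip','block_left_foot','block_right_foot'));cv2.imwrite('pics/s4.png',cv2.resize(p['pixels'][140:270,220:400],None,fx=4,fy=4))
E
```

```text
12.17 tcp [ 0.5425 -0.2604  0.1033] yaw y 57.02 z [-9.e-04 -0.e+00 -1.e+00] F [-0.2  0.3 -1.6] M [-0.11 -0.05 -0.04] w 26.8 gf 27.9 j6 -112.8
base-frame tcp mm [ -1.3  -12.24 103.27] F base -0.3 0.1 -1.6
-30 51 29.7 | -26 60 30.6 | -22 77 56.0 | -18 86 54.9 | -14 76 55.6 | -10 89 56.4 | -6 83 57.3 | -2 95 58.2 | 2 96 59.0 | 6 95 60.1 | 10 97 61.2 | 14 96 62.4 | 18 59 18.1 | 22 50 17.1 | 26 46 29.6 | 
plate [-65.6 -79.4  12.5] [-30.   80.8  21. ] mean z 16.7 zfit [0.0039 0.0004 0.0169]
scene connector_block [([0.5489, -0.2528, 0.0415], 0.73)]
scene block_grip [([0.5452, -0.2576, 0.0813], 0.81)]
scene block_left_foot [([0.5583, -0.2285, 0.0425], 0.63), ([0.5657, -0.23, 0.025], 0.27)]
scene block_right_foot [([0.538, -0.2705, 0.0382], 0.7), ([0.5508, -0.2529, 0.0411], 0.57)]
```

View pics/s4.png

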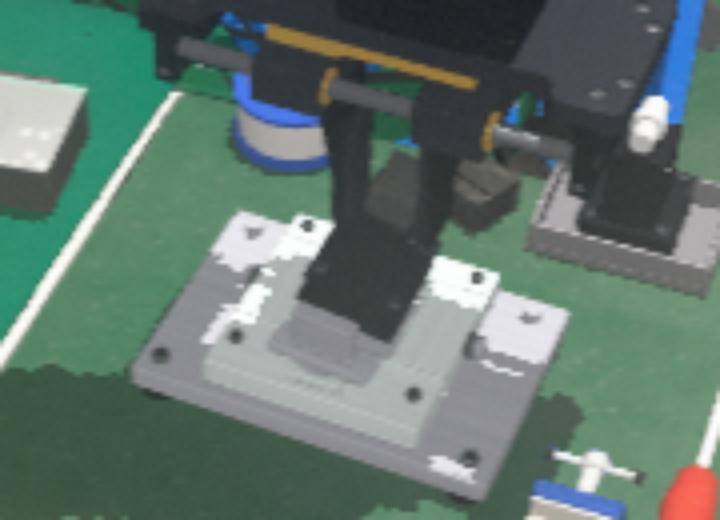

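The scene crop shows the block at (365,275) free of the pocket, held but still tilted, with the base in its place. To level it I'll set its low edge on the flat top beside the pocket and press gently, then carry it back over the pocket.

Call:
{"name": "servo_tool", "arguments": {"slide": [[0,-0.004,-0.002],[0,-0.008,-0.002],[0,-0.012,-0.002],[0,-0.015,0],[0,-0.015,0.001]], "spin": [0,0,0,0,0], "grip": [1,1,1,1,1]}}

```text
time_s: 12.88
tcp_pos: [0.5342, -0.2732, 0.102]
ee_rot: [[-0.838, 0.545, -0.0], [0.545, 0.838, 0.0], [0.0, -0.0, -1.0]]
wrist_force: [-1.4, 0.9, -1.5]
gripper_width: 0.305
gripper_force: 27.9
```

Call:
{"name": "servo_tool", "arguments": {"slide": [[0,0,0.001],[0,0,0.002],[0,0,0.003],[0,0,0.004],[0,0,0.005]], "spin": [0,0,0,0,0], "grip": [1,1,1,1,1]}}

```text
time_s: 13.3
tcp_pos: [0.5349, -0.2725, 0.0971]
ee_rot: [[-0.839, 0.544, -0.0], [0.544, 0.839, 0.0], [0.0, 0.0, -1.0]]
wrist_force: [0.5, 1.0, -1.2]
gripper_width: 0.306
gripper_force: 27.9
```

```bash
sed -i 's/range(-30,28,4)/range(-54,28,4)/' h.py; python3 - <<'E'
from h import *
rel();sh()
E
```

```text
13.3 tcp [ 0.5349 -0.2725  0.0971] yaw y 57.05 z [-0.  0. -1.] F [ 0.5  1.  -1.2] M [-0.1  -0.08 -0.04] w 26.6 gf 27.9 j6 -111.4
base-frame tcp mm [ -1.04 -26.59  97.1 ] F base -0.1 1.1 -1.2
-54 45 16.6 | -50 40 16.5 | -46 45 29.7 | -42 43 29.5 | -38 70 47.3 | -34 72 49.6 | -30 57 49.0 | -26 68 50.0 | -22 71 50.8 | -18 75 51.5 | -14 92 52.3 | -10 88 53.4 | -6 94 54.7 | -2 96 56.9 | 2 78 55.3 | 6 41 17.4 | 10 34 16.7 | 14 48 16.4 | 18 43 16.9 | 22 63 17.2 | 26 63 29.4 | 
plate [-65.4 -79.3  12.6] [-30.   80.7  21. ] mean z 16.7 zfit [0.0037 0.0006 0.0169]
```

Call:
{"name": "servo_tool", "arguments": {"slide": [[0,0,0.0012],[0,0,0.0024],[0,0,0.0036],[0,0,0.0048],[0,0,0.005]], "spin": [0,0,0,0,0], "grip": [1,1,1,1,1]}}

```text
time_s: 13.77
tcp_pos: [0.5363, -0.2724, 0.0961]
ee_rot: [[-0.84, 0.543, 0.003], [0.543, 0.84, -0.001], [-0.004, 0.001, -1.0]]
wrist_force: [-3.7, 6.6, 14.7]
gripper_width: 0.304
gripper_force: 29.1
```

```bash
python3 - <<'E'
from h import *
rel();sh()
E
```

```text
13.77 tcp [ 0.5363 -0.2724  0.0961] yaw y 57.14 z [ 0.0034 -0.0013 -1.    ] F [-3.7  6.6 14.7] M [ 1.83  1.04 -0.01] w 26.5 gf 29.1 j6 -111.4
base-frame tcp mm [-3.000e-02 -2.574e+01  9.606e+01] F base -6.7 3.6 14.7
-54 47 16.6 | -50 44 16.6 | -46 36 29.7 | -42 48 29.6 | -38 78 46.9 | -34 64 50.0 | -30 70 48.9 | -26 69 49.7 | -22 65 50.6 | -18 86 51.3 | -14 85 52.0 | -10 89 53.0 | -6 91 53.7 | -2 101 56.2 | 2 81 55.1 | 6 50 17.5 | 10 33 16.8 | 14 46 16.6 | 18 48 16.6 | 22 65 17.5 | 26 62 29.4 | 
plate [-65.4 -79.4  12.7] [-30.   81.1  20.9] mean z 16.7 zfit [0.0043 0.0006 0.0169]
```

Friction in the grip resists turning. I'll ease the press, shift further onto the flat top, and loosen the grip slightly so the block settles level between the fingers.

Call:
{"name": "servo_tool", "arguments": {"slide": [[0,0,-0.004],[0,-0.002,-0.005],[0,-0.005,-0.005],[0,-0.005,-0.003],[0,-0.005,-0.002]], "spin": [0,0,0,0,0], "grip": [1,1,1,1,1]}}

```text
time_s: 14.23
tcp_pos: [0.5323, -0.2774, 0.0961]
ee_rot: [[-0.839, 0.544, -0.0], [0.544, 0.839, -0.001], [-0.001, -0.001, -1.0]]
wrist_force: [-4.8, 5.1, 14.9]
gripper_width: 0.302
gripper_force: 28.8
```

Call:
{"name": "servo_tool", "arguments": {"slide": [[0,0,0],[0,0,0],[0,0,0],[0,0,0.001],[0,0,0.001]], "spin": [0,0,0,0,0], "grip": [0.69,0.69,0.69,0.69,0.69]}}

```text
time_s: 14.65
tcp_pos: [0.5333, -0.2764, 0.0947]
ee_rot: [[-0.839, 0.544, 0.003], [0.544, 0.839, 0.0], [-0.002, 0.002, -1.0]]
wrist_force: [-0.1, 5.6, 8.2]
gripper_width: 0.311
gripper_force: 5.7
```

```bash
python3 - <<'E'
from h import *
rel();sh()
E
```

```text
14.65 tcp [ 0.5333 -0.2764  0.0947] yaw y 57.06 z [ 2.7e-03  1.0e-04 -1.0e+00] F [-0.1  5.6  8.2] M [1.74 0.03 0.01] w 27.0 gf 5.7 j6 -110.9
base-frame tcp mm [ -0.32 -30.69  94.7 ] F base -3.2 4.6 8.2
-54 42 16.6 | -50 49 16.9 | -46 39 46.7 | -42 64 50.1 | -38 68 48.6 | -34 58 49.2 | -30 69 50.0 | -26 66 50.7 | -22 73 51.3 | -18 72 51.7 | -14 85 52.3 | -10 94 53.4 | -6 81 54.6 | -2 51 41.4 | 2 24 16.7 | 6 48 16.7 | 10 45 16.7 | 14 43 16.7 | 18 45 16.7 | 22 81 18.2 | 26 49 29.7 | 
plate [-65.3 -79.3  12.6] [-30.  81.  21.] mean z 16.8 zfit [0.004  0.0004 0.017 ]
```

Call:
{"name": "servo_tool", "arguments": {"slide": [[0,0,0.0005],[0,0,0.001],[0,0,0.0015],[0,0,0.002],[0,0,0.002]], "spin": [0,0,0,0,0], "grip": [0.685,0.685,0.685,0.685,0.685]}}

```text
time_s: 15.12
tcp_pos: [0.534, -0.2766, 0.0925]
ee_rot: [[-0.839, 0.544, 0.004], [0.544, 0.839, -0.0], [-0.004, 0.002, -1.0]]
wrist_force: [0.7, 5.0, 6.5]
gripper_width: 0.318
gripper_force: 4.0
```

```bash
python3 - <<'E'
from h import *
rel();sh()
E
```

```text
15.12 tcp [ 0.534  -0.2766  0.0925] yaw y 57.07 z [ 4.e-03 -4.e-04 -1.e+00] F [0.7 5.  6.5] M [ 1.35 -0.35 -0.  ] w 27.6 gf 4.0 j6 -110.9
base-frame tcp mm [  0.32 -30.51  92.48] F base -2.1 4.6 6.5
-54 48 16.7 | -50 44 16.5 | -46 41 46.5 | -42 68 49.9 | -38 66 48.8 | -34 69 48.7 | -30 68 49.5 | -26 71 50.2 | -22 71 50.6 | -18 84 51.1 | -14 87 51.8 | -10 96 53.1 | -6 82 53.8 | -2 55 39.8 | 2 30 16.8 | 6 48 16.6 | 10 52 16.6 | 14 42 16.8 | 18 45 16.8 | 22 84 18.8 | 26 50 29.5 | 
plate [-65.7 -79.3  12.6] [-30.  81.  21.] mean z 16.7 zfit [0.0016 0.0005 0.0168]
```

Call:
{"name": "servo_tool", "arguments": {"slide": [[0,0,0.001],[0,0,0.002],[0,0,0.003],[0,0,0.004],[0,0,0.004]], "spin": [0,0,0,0,0], "grip": [0.677,0.677,0.677,0.677,0.677]}}

```text
time_s: 15.58
tcp_pos: [0.5345, -0.2767, 0.0885]
ee_rot: [[-0.839, 0.544, 0.005], [0.544, 0.839, -0.001], [-0.005, 0.002, -1.0]]
wrist_force: [2.3, 5.0, 6.0]
gripper_width: 0.324
gripper_force: 4.1
```

Call:
{"name": "servo_tool", "arguments": {"slide": [[0,0,0],[0,0,0],[0,0,0],[0,0,0],[0,0,0]], "spin": [0,0,0,0,0], "grip": [1,1,1,1,1]}}

```text
time_s: 16.0
tcp_pos: [0.5343, -0.2769, 0.0884]
ee_rot: [[-0.839, 0.544, 0.005], [0.544, 0.839, -0.001], [-0.005, 0.002, -1.0]]
wrist_force: [1.9, 3.2, 6.0]
gripper_width: 0.309
gripper_force: 29.4
```

```bash
python3 - <<'E'
from h import *
rel();sh()
E
```

```text
16.0 tcp [ 0.5343 -0.2769  0.0884] yaw y 57.07 z [ 0.0049 -0.001  -1.    ] F [1.9 3.2 6. ] M [ 1.14 -0.78  0.01] w 26.9 gf 29.4 j6 -110.9
base-frame tcp mm [  0.82 -30.63  88.36] F base -0.1 3.7 6.0
-54 49 16.6 | -50 49 16.7 | -46 50 46.8 | -42 72 50.3 | -38 70 48.3 | -34 68 48.7 | -30 70 49.3 | -26 70 50.0 | -22 76 50.5 | -18 81 51.1 | -14 84 51.7 | -10 98 52.9 | -6 84 53.0 | -2 30 17.2 | 2 35 16.5 | 6 46 16.6 | 10 48 16.7 | 14 47 16.7 | 18 44 16.8 | 22 90 17.4 | 26 51 29.7 | 
plate [-65.2 -79.3  12.6] [-30.   80.8  20.9] mean z 16.7 zfit [0.0028 0.0006 0.0169]
```

Call:
{"name": "servo_tool", "arguments": {"slide": [[0,0,-0.001],[0,0,-0.001],[0,0,-0.001],[0,0,-0.001],[0,0,-0.001]], "spin": [0,0,0,0,0], "grip": [0.69,0.68,0.67,0.665,0.66]}}

```text
time_s: 16.47
tcp_pos: [0.5318, -0.2769, 0.0878]
ee_rot: [[-0.839, 0.544, -0.001], [0.544, 0.839, 0.0], [0.001, -0.0, -1.0]]
wrist_force: [0.4, 0.6, 0.2]
gripper_width: 0.335
gripper_force: 0.6
```

```bash
python3 - <<'E'
from h import *
rel();sh()
E
```

```text
16.47 tcp [ 0.5318 -0.2769  0.0878] yaw y 57.01 z [-9.e-04  3.e-04 -1.e+00] F [0.4 0.6 0.2] M [ 0.11 -0.38 -0.  ] w 29.2 gf 0.6 j6 -110.9
base-frame tcp mm [ -1.31 -32.02  87.77] F base 0.0 0.7 0.2
-54 49 16.5 | -50 39 16.9 | -46 64 47.5 | -42 64 48.6 | -38 71 48.4 | -34 69 49.1 | -30 72 49.6 | -26 68 50.1 | -22 64 50.5 | -18 75 51.1 | -14 75 51.9 | -10 63 54.6 | -6 48 52.6 | -2 0  | 2 48 16.6 | 6 44 16.7 | 10 45 16.6 | 14 46 16.6 | 18 44 16.7 | 22 86 18.2 | 26 56 29.6 | 
plate [-65.3 -79.4  12.6] [-30.   80.9  21. ] mean z 16.7 zfit [0.0015 0.0003 0.0168]
```

Call:
{"name": "servo_tool", "arguments": {"slide": [[0,0,0],[0,0,0],[0,0,0],[0,0,0],[0,0,0]], "spin": [0,0,0,0,0], "grip": [0.65,0.64,0.63,0.63,0.63]}}

```text
time_s: 16.93
tcp_pos: [0.5316, -0.2768, 0.0879]
ee_rot: [[-0.839, 0.544, -0.001], [0.544, 0.839, 0.0], [0.001, -0.0, -1.0]]
wrist_force: [-0.5, 0.3, -0.4]
gripper_width: 0.367
gripper_force: 0.2
```

```bash
python3 - <<'E'
from h import *
rel();sh()
E
```

```text
16.93 tcp [ 0.5316 -0.2768  0.0879] yaw y 57.03 z [-1.3e-03  4.0e-04 -1.0e+00] F [-0.5  0.3 -0.4] M [ 0.04 -0.12  0.06] w 31.9 gf 0.2 j6 -110.9
base-frame tcp mm [ -1.54 -31.97  87.91] F base -0.6 -0.0 -0.4
-54 48 16.7 | -50 37 16.8 | -46 59 47.5 | -42 65 49.6 | -38 69 48.0 | -34 69 48.2 | -30 63 48.8 | -26 68 49.2 | -22 68 49.7 | -18 71 49.9 | -14 69 50.3 | -10 72 53.3 | -6 50 51.4 | -2 0  | 2 46 16.6 | 6 48 16.6 | 10 44 16.8 | 14 49 16.6 | 18 44 16.6 | 22 85 17.7 | 26 54 29.6 | 
plate [-65.5 -79.3  12.5] [-30.   80.7  21. ] mean z 16.8 zfit [0.0024 0.0003 0.0169]
```

Call:
{"name": "servo_tool", "arguments": {"slide": [[0,0.001,0],[0,0.002,0],[0,0.003,0],[0,0.004,0],[0,0.005,0]], "spin": [0,0,0,0,0], "grip": [0.63,0.63,0.63,0.63,0.63]}}

```text
time_s: 17.4
tcp_pos: [0.5349, -0.2726, 0.0883]
ee_rot: [[-0.839, 0.544, -0.0], [0.544, 0.839, -0.0], [-0.0, -0.0, -1.0]]
wrist_force: [-0.9, -0.4, -0.1]
gripper_width: 0.37
gripper_force: 0.0
```

```bash
python3 - <<'E'
from h import *
rel();sh()
E
```

```text
17.4 tcp [ 0.5349 -0.2726  0.0883] yaw y 57.04 z [-0.e+00 -1.e-04 -1.e+00] F [-0.9 -0.4 -0.1] M [-0.07 -0.09 -0.01] w 32.2 gf 0.0 j6 -111.4
base-frame tcp mm [ -1.   -26.67  88.34] F base -0.5 -0.8 -0.1
-54 51 16.7 | -50 36 16.8 | -46 28 47.2 | -42 59 49.4 | -38 71 47.3 | -34 69 47.3 | -30 57 47.2 | -26 68 47.2 | -22 68 47.2 | -18 71 47.3 | -14 66 47.1 | -10 67 47.5 | -6 58 49.4 | -2 34 47.0 | 2 35 16.8 | 6 50 16.7 | 10 45 16.5 | 14 46 16.7 | 18 48 16.8 | 22 77 17.6 | 26 57 29.5 | 
plate [-65.5 -79.6  12.7] [-30.   80.7  21. ] mean z 16.7 zfit [0.0028 0.0008 0.0169]
```

The block is now flat and level on the top surface beside the pocket. I'll lower to the proper grip height, centre and grip.

Call:
{"name": "servo_tool", "arguments": {"slide": [[0,0.001,0.004],[0,0.002,0.008],[0,0.002,0.012],[0,0.002,0.0165],[0,0.002,0.0165]], "spin": [0,0,0,0,0], "grip": [0.63,0.63,0.63,0.63,0.63]}}

```text
time_s: 17.87
tcp_pos: [0.5351, -0.2707, 0.0703]
ee_rot: [[-0.839, 0.544, -0.002], [0.544, 0.839, 0.001], [0.002, -0.001, -1.0]]
wrist_force: [-0.2, 0.1, 0.2]
gripper_width: 0.363
gripper_force: 0.0
```

Call:
{"name": "servo_tool", "arguments": {"slide": [[0,0,0],[0,0,0],[0,0,0],[0,0,0],[0,0,0]], "spin": [0,0,0,0,0], "grip": [0.66,0.68,0.7,1,1]}}

```text
time_s: 18.28
tcp_pos: [0.5361, -0.2712, 0.072]
ee_rot: [[-0.839, 0.544, 0.0], [0.544, 0.839, -0.0], [-0.001, 0.0, -1.0]]
wrist_force: [0.2, 0.1, -0.1]
gripper_width: 0.299
gripper_force: 29.9
```

Call:
{"name": "servo_tool", "arguments": {"slide": [[0,0,0],[0,0,-0.003],[0,0,-0.006],[0,0,-0.008],[0,0,-0.01]], "spin": [0,0,0,0,0], "grip": [1,1,1,1,1]}}

```text
time_s: 18.7
tcp_pos: [0.536, -0.2709, 0.082]
ee_rot: [[-0.839, 0.544, 0.0], [0.544, 0.839, 0.0], [0.0, 0.0, -1.0]]
wrist_force: [0.8, -0.1, -1.3]
gripper_width: 0.294
gripper_force: 29.9
```

```bash
python3 - <<'E'
from h import *
rel();sh()
E
```

```text
18.7 tcp [ 0.536  -0.2709  0.082 ] yaw y 57.03 z [ 0.e+00  1.e-04 -1.e+00] F [ 0.8 -0.1 -1.3] M [-0.11 -0.03 -0.04] w 25.6 gf 29.9 j6 -111.6
base-frame tcp mm [ -1.09 -24.66  81.95] F base 0.7 0.3 -1.3
-54 52 16.7 | -50 42 16.8 | -46 29 57.1 | -42 65 59.2 | -38 81 57.4 | -34 86 57.3 | -30 74 57.3 | -26 84 57.1 | -22 82 57.1 | -18 96 57.1 | -14 89 56.9 | -10 94 57.2 | -6 79 58.8 | -2 55 56.9 | 2 30 16.7 | 6 53 16.8 | 10 52 16.5 | 14 52 16.7 | 18 48 16.5 | 22 73 17.2 | 26 69 29.5 | 
plate [-65.2 -79.3  12.7] [-30.   81.   20.9] mean z 16.7 zfit [0.0028 0.0006 0.0169]
```

Call:
{"name": "servo_tool", "arguments": {"slide": [[0,0.006,0],[0,0.013,0],[0,0.019,0],[0,0.0255,0],[0,0.0255,0.002]], "spin": [0,0,0,0,0], "grip": [1,1,1,1,1]}}

```text
time_s: 19.17
tcp_pos: [0.5511, -0.2484, 0.08]
ee_rot: [[-0.84, 0.543, 0.001], [0.543, 0.84, -0.0], [-0.001, 0.0, -1.0]]
wrist_force: [0.8, 0.3, -1.4]
gripper_width: 0.295
gripper_force: 29.9
```

Call:
{"name": "servo_tool", "arguments": {"slide": [[0,0,0.001],[0,0,0.003],[0,0,0.003],[0,0,0.003],[0,0,0.003]], "spin": [0,0,0,0,0], "grip": [1,1,1,1,1]}}

```text
time_s: 19.58
tcp_pos: [0.5497, -0.2498, 0.0767]
ee_rot: [[-0.839, 0.544, -0.0], [0.544, 0.839, -0.0], [0.0, -0.0, -1.0]]
wrist_force: [0.3, -0.4, -1.6]
gripper_width: 0.298
gripper_force: 29.9
```

```bash
python3 - <<'E'
from h import *
rel();sh();fit();p=look('scene',None,('connector_block','test_base'));cv2.imwrite('pics/s5.png',cv2.resize(p['pixels'][130:340,150:420],None,fx=2.8,fy=2.8))
E
```

```text
19.58 tcp [ 0.5497 -0.2498  0.0767] yaw y 57.02 z [-1.e-04 -0.e+00 -1.e+00] F [ 0.3 -0.4 -1.6] M [-0.12 -0.06 -0.01] w 25.9 gf 29.9 j6 -113.9
base-frame tcp mm [-1.05  0.49 76.7 ] F base 0.5 -0.2 -1.6
-54 49 16.8 | -50 17 16.6 | -46 45 29.5 | -42 64 29.6 | -38 64 29.8 | -34 61 29.8 | -30 63 29.9 | -26 62 29.5 | -22 24 29.9 | -18 67 52.3 | -14 76 53.3 | -10 83 52.0 | -6 76 52.0 | -2 86 51.9 | 2 75 51.9 | 6 74 51.9 | 10 88 51.9 | 14 75 51.9 | 18 75 54.0 | 22 61 51.8 | 26 30 29.7 | 
plate [-65.3 -79.   12.6] [-30.   81.2  21. ] mean z 16.8 zfit [0.0062 0.0001 0.0171]
fin 1217 [-34.1   2.4] [42.3 27.9] 87.6 min [-48.6 -19.2  53. ] max [-20.4  23.1  61.7]
plugtop 1885 [-3.6  2.2] [30.3 48.4] 2.2 min [-18.6 -22.3  78. ] max [ 12.1  26.1 100. ]
headtop 409 [-14.7   1.7] [43.7  8. ] 89.9 min [-18.7 -20.2  66. ] max [-10.7  23.5  73. ]
plate 9218 [-32.2   0.7] [ 66.2 160.9] 0.1 min [-65.2 -79.7  12. ] max [ 1.1 81.2 20.9]
scene connector_block [([0.5477, -0.2498, 0.0345], 0.84)]
scene test_base [([0.5504, -0.2542, 0.0018], 0.86), ([0.3883, -0.1148, 0.0013], 0.58)]
```

View pics/s5.png

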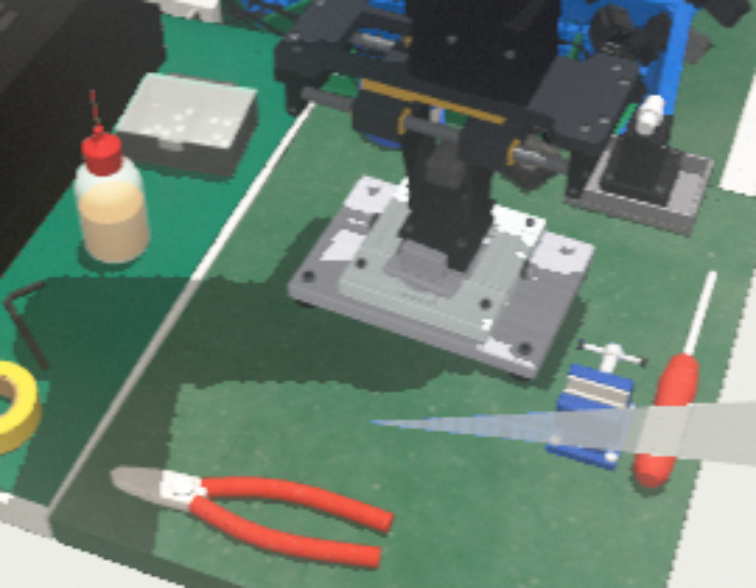

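The picture shows the block held level at about (440,230), directly above its pocket with its underside 4–5 mm over the walls. The keeper is turned, the base hasn't moved and the bystanders are untouched.

```bash
python3 -c "from station import *;print(finish_job())"
```

```text
the job is handed in; nothing more can be done
None
```

I handed the job in at about 20 s. The keeper is turned about 84° clear, and the block was rocked free +y side first, then -y. It is held level about 4–5 mm above its pocket, the base is flat and unmoved, and the other things on the bench look undisturbed. Once it was free I set the block down briefly on the base's top beside the pocket, with the grip opened, to level it.

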